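# Free the white remote from under the display case

### The arm

A 6-joint arm with a two-finger parallel gripper is mounted at the origin on the work surface. World frame = base frame: x ahead of the robot, y to its left, z up, the work surface at z = 0. Lengths are in mm, angles in rad, forces in N, time in s.
With the tool pointing down it reaches from about 300 to 875 mm from the base axis. Payload 6.4 kg.
Tool frame: the origin (TCP) lies on the mounting face of the last link; the fingertips stand 173 mm ahead of it and the grasp point (between the pads) lies 155 mm ahead of it (robot.nose_length is the distance from the TCP to the fingertips, in mm); z points along the fingers, y is the line along which they close (so a half turn about z gives the same grasp; the last joint's range is limited). The gripper opens to 85 mm and grips with 20 to 120 N. Pads are 22 mm wide; open, the fingers measure 114 mm over their backs; the gripper's body (76 mm by 85 mm) begins 54 mm behind the grasp point. The pads swing forward as they close: fully open they stand 13 mm farther back than shut.
Start: joints at [-0.206, 0.181, 1.607, -0, 1.354, -0.206], TCP at [575.015, 0.014, 404.688] pointing down, gripper open.
Joint ranges: [-2.99, 2.99], [-0.89, 2.07], [0.3, 2.58], [-1.14, 4.28], [0, 2.63], [-3.12, 3.12]. Speed limits (rad/s): [2.57, 2.57, 3.01, 3.14, 3.14, 3.14].

### API

Orientations are given as [roll, pitch, yaw] about the fixed x, y, z axes, in that order (R = Rz(yaw) Ry(pitch) Rx(roll)).
In Python, from workcell import robot gives the robot as it stands. The module is installed in compiled form; this text tells all that it offers.
- The arm moves only by the tool send_rows, never from a script. Its argument "commands" is a list of rows, each a list of 3 entries, a list of its own where there are three numbers: the shift along the tool's x, y, z in mm, then the turn, a rotation vector about the tool's x, y, z in rad, then the opening, from 0 (shut) to 1 (fully open). In form: [[[dx, dy, dz], [rx, ry, rz], fingers], ...]. A call has 1 to 8 rows; each row is the pose to reach, as a shift and turn from the pose commanded when the call began, along the tool's axes at that moment; what a row does not reach only later rows make up. A row lasts 1/10 s, in which the tool goes at most 50 mm and 8.59 degrees, less where a joint would pass 70% of its speed; a pose out of reach is approached as far as the arm can. A call with a gripper value outside its range is refused whole. The fingers move at their own pace and stop on an object; "grip_force" is the grip in N (left out, the last holds). Time passes only in rows, so rows that repeat a pose let the fingers close. It gives the time, the measured TCP pose, the force, the opening and the grip force at its end, in the units of the state.
- robot.observe(): the state, without advancing time (a new reading comes with each control period).
- robot.capture(name): name is "scene" or "side" or "wrist"; returns the picture (384x512x3 uint8, red, green, blue); there is no depth.
- robot.camera_info(name): a dict with "fov_y" (degrees; the focal length in pixels is half the picture's height over the tangent of half this angle, whatever the lens; pixels are square), "cx", "cy" (the principal point, pixels), "pose" (4x4, takes a point from camera to world coordinates). Camera axes: x right, y down, z forward; pixel columns grow to the right and rows downward; lengths in mm; the calibration is good to about 2 mm. A picture is of the moment at which its call begins: read the wrist's pose just before it. camera_info takes no time and is no camera call; for the wrist camera it gives the pose at the moment of the call.
- robot.sign_off(): hands the job in; it is judged then, once.
The state is a dict: "t": time; "q": joint angles; "joint_velocities": joint speeds; "joint_torque": joint torques, N m; "tool_pos": TCP position; "eef_rot": TCP orientation; "force": force on the tool from outside, world axes, zero at the start; "torque": the same for the moment, N m; "finger_gap": finger opening in mm; "grip_force": force on a finger pad.
Only numpy, scipy, OpenCV 4.12 (cv2) and the standard library are available. Lean on these libraries where they do the work, as an engineer would, in place of code of your own. Each camera call takes 0.05 s, during which the arm holds its last target. There are 200 camera calls.

### The job

The slim white remote control has got under the front foot of the red-based display case, so the case leans back. Draw the remote straight out along the desk, away from the case, until it lies flat with a clear gap of about two fingers in front of the case, and the case settles level where it stands. Do not drag, lift or tip the case, and leave the other case and the black remote under it alone.

Things in the scene. Friction and masses are not known exactly. Their poses are not given: they have to be found in the camera images.
- white_remote_mid (a point): Centre (4 mm over the desk) of the loose white remote, a flat bar 170 x 48 x 8 mm, 0.09 kg, lying on the desk. x axis: along its length, from the free end (round red button) to the end under the red-based case; draw it out along its own -x. Its last 40 to 55 mm are under the case, the rest is free with empty desk ahead. Pinch it from above across its 48 mm width (y axis).
- red_case_foot (a point): Underside of the one front foot of the red-based display case (clear box of toy figures, 150 deep, 110 wide, 110 mm high, 0.4 to 0.75 kg). Foot: rubber disc 20 mm wide, 20 mm behind the front face, resting on the white remote; two rear feet on the desk bear most weight. x axis: front to rear, z up. Leans back 4 degrees; level, with this point at desk height, once the remote is out.
- black_remote_mid (a point): Centre of a black remote of the same shape and size, under the front foot of the white-based case: a bystander to be left alone. Same axes.
- white_case_foot (a point): The front foot's underside of the display case with a white base, alike in all else, standing on the black remote: a bystander to be left alone. Same axes.
Not all that is in view belongs to the job. What is meant by the part that bears white_remote_mid is not yellow, and is the larger of those in its own colour.

How it is judged (in metres and radians):
At the end, for the whole second after the job is handed in: The white remote lies flat and still on the desk, its centre over 115 mm ahead of the red-based case's front foot (end 10 mm clear of the front face). The case stands level (1.7 degrees) and still, its front foot down on the desk (3 mm) and within 20 mm of its start, 8 mm settling included (x of white_remote_mid in the frame of red_case_foot below -0.115 m and height (world z) of white_remote_mid below 0.008 m and angle between white_remote_mid's own z axis and vertical below 0.06 rad and linear speed of each of white_remote, red_case below 0.01 m/s and distance of red_case_foot from where it was at the start of the episode below 0.02 m and height (world z) of red_case_foot below 0.003 m and angle between red_case_foot's own z axis and vertical below 0.03 rad); the robot touches nothing.
It fails at once if the red-based case is shifted by more than 20 mm (distance of red_case_foot from where it was at the start of the episode above 0.02 m).
It fails at once if the red-based case is tipped by more than 10 degrees (angle between red_case_foot's own z axis and vertical above 0.175 rad).
It fails at once if the black remote is moved by more than 12 mm (distance of black_remote_mid from where it was at the start of the episode above 0.012 m).
It fails at once if the white-based case is moved by more than 12 mm (distance of white_case_foot from where it was at the start of the episode above 0.012 m).
It also fails if it takes over 32 s, if anything falls off the work surface, if the arm or the gripper's body presses on something with over 40 N, if the wrist force passes 120 N, or if a joint passes its speed limit or range.

## Working session

There is one attempt and no reset: what is moved stays moved. The work goes in short steps, Python scripts to look and compute and a tool call to move; the robot and the scene stay as the last step left them, time stands still between calls to the robot, and variables do not carry over. Pictures are saved under pics/ and viewed, at most 10 in all, crops included, and the job is handed in when it is done.

Besides the shell and the picture viewer there is one more tool, called after "Call:" as name(argument=value, ...), one argument or row to a line, values as JSON. send_rows: Moves the arm, as the interface text tells. Its arguments: {"type":"object","properties":{"commands":{"type":"array","items":{"type":"array"}},"grip_force":{"type":"number"}},"required":["commands"]}

```bash
mkdir -p pics && python3 - <<'E'
from workcell import robot
import cv2,numpy as np
a=robot.capture("scene");b=robot.capture("side")
for n,i in(("scene",a),("side",b)):
    cv2.imwrite(f"pics/{n}0.png",cv2.resize(i[:,:,::-1],(800,600),interpolation=cv2.INTER_CUBIC)); np.save(f"pics/{n}0.npy",i)
    c=robot.camera_info(n);print(n,c["fov_y"],c["cx"],c["cy"],np.round(c["pose"],3).tolist())
print(robot.observe())
E
```

```text
scene 52.74782551830725 257.01032163110926 192.46546634740608 [[-0.583, 0.488, -0.65, 1242.058], [0.813, 0.357, -0.46, 452.966], [0.007, -0.797, -0.604, 615.126], [0.0, 0.0, 0.0, 1.0]]
side 54.59091029506724 253.17554639498243 191.8331992019599 [[0.931, -0.256, 0.261, 372.788], [-0.366, -0.657, 0.659, -559.692], [0.002, -0.709, -0.706, 628.59], [0.0, 0.0, 0.0, 1.0]]
{'t': 0.1, 'q': array([-2.06288489e-01,  1.81488402e-01,  1.60791621e+00,  1.84348567e-05,
        1.35379175e+00, -2.06316120e-01]), 'joint_velocities': array([ 0.0012856 , -0.00154681, -0.00372808,  0.00049563, -0.00035679,
        0.00182778]), 'joint_torque': array([-2.02498759e-04, -4.45872438e+01, -3.52238703e+01, -4.27332343e-04,
        4.16999465e-03,  3.20961749e-05]), 'tool_pos': array([5.74773158e+02, 7.42705105e-02, 4.03857878e+02]), 'eef_rot': array([-3.14002665e+00, -3.46142223e-04,  1.57081970e+00]), 'force': array([ 0.25601403, -1.07260174, -0.30449473]), 'torque': array([-0.0227967 , -0.00247301, -0.01157527]), 'grip_force': 0.0, 'finger_gap': 85.43773532074401}
```

View pics/scene0.png

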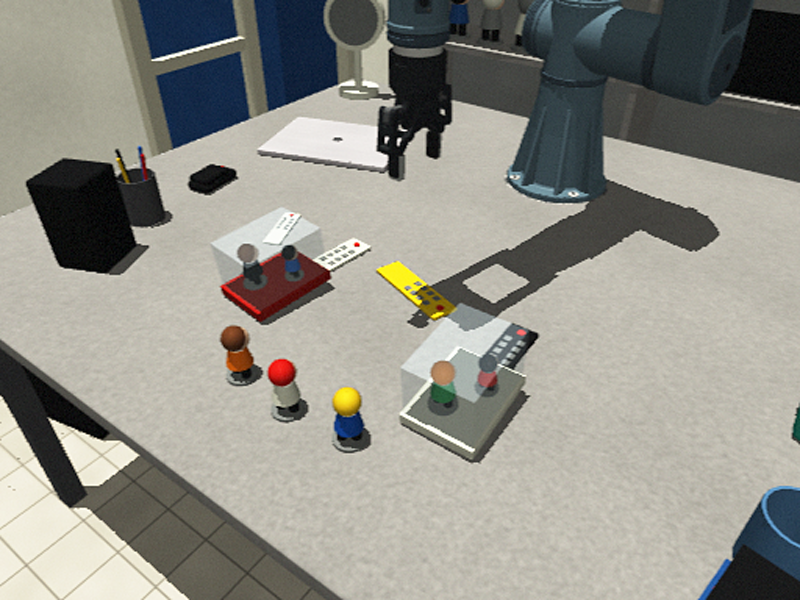

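View pics/side0.png

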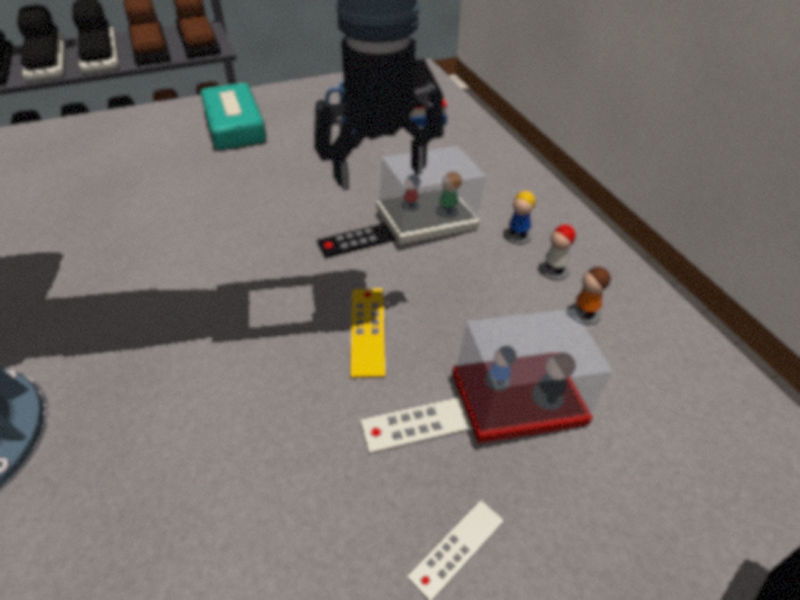

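The scene view shows the large white remote at about (345,253), going under the red-based case at (275,285). The side view (800 px scale) shows three candidates:
- A white remote at (415,425), under the red case.
- A loose white remote at (455,550), which looks smaller.
- A yellow one at (368,333), which is ruled out by its colour.

I'll measure them now and take an enlarged crop to confirm.

```bash
cat > h.py <<'E'
from workcell import robot
import cv2,numpy as np
def ray(cam,uv,z,c=None):
    c=c or robot.camera_info(cam);f=192/np.tan(np.radians(c["fov_y"]/2));P=np.array(c["pose"])
    uv=np.atleast_2d(uv).astype(float)
    d=np.c_[(uv[:,0]-c["cx"])/f,(uv[:,1]-c["cy"])/f,np.ones(len(uv))]@P[:3,:3].T
    return P[:3,3]+d*((z-P[2,3])/d[:,2])[:,None]
def blobs(img,lo,hi,amin):
    hsv=cv2.cvtColor(img,cv2.COLOR_RGB2HSV)
    m=cv2.inRange(hsv,lo,hi)
    cs,_=cv2.findContours(m,cv2.RETR_EXTERNAL,cv2.CHAIN_APPROX_NONE)
    return [c[:,0,:] for c in cs if cv2.contourArea(c)>=amin]
def rect(w):
    (c,s,a)=cv2.minAreaRect(w[:,:2].astype(np.float32));return np.round(c,1),np.round(s,1),round(a,1)
E
python3 - <<'E'
from h import *
for n,box in(("side",(215,235,335,384)),("scene",(130,120,250,200))):
    i=np.load(f"pics/{n}0.npy")
    for c in blobs(i,(0,0,185),(179,60,255),60):
        w=ray(n,c,8); r=rect(w)
        if 250<r[0][0]<900 and abs(r[0][1])<500: print(n,"white",c.mean(0).round(),*r)
    for lo,hi in(((0,150,100),(6,255,255)),((172,150,100),(179,255,255))):
      for c in blobs(i,lo,hi,2):
        w=ray(n,c,8);print(n,"red",c.mean(0).round(1),w.mean(0).round(1),len(c),rect(w)[1:])
s=np.load("pics/side0.npy")[235:384,215:400]
cv2.imwrite("pics/crop.png",cv2.resize(s[:,:,::-1],None,fx=4,fy=4,interpolation=cv2.INTER_CUBIC))
E
```

```text
side white [291. 352.] [ 526.8 -349.1] [117.3  32.6] 23.1
side white [264. 271.] [ 543.2 -191.1] [ 46.7 125.5] 83.9
side red [271.9 371. ] [ 482.  -367.5    8. ] 8 (array([3. , 4.8]), 68.6)
side red [240.2 276.2] [ 494.7 -185.3    8. ] 9 (array([5.8, 7.2]), 20.4)
side red [347.  267.9] [ 697.2 -243.8    8. ] 188 (array([152. ,  57.4]), 8.1)
side red [210.  156.1] [545.4 184.3   8. ] 10 (array([12.3, 10.5]), 68.7)
side red [362.2 148. ] [936.   68.8   8. ] 28 (array([27.6, 40.1]), 10.9)
side red [283.4  65.7] [937.8 577.3   8. ] 7 (array([23.2,  3.6]), 65.3)
scene white [317. 181.] [449.7  89.3] [75.2 93.4] 77.1
scene white [277. 189.] [ 363.4 -121.8] [1325.8 1411. ] 0.0
scene red [314.8 244.3] [667.6 203.8   8. ] 10 (array([ 5.1, 14.8]), 86.1)
scene red [179.5 237.6] [827.7 -52.5   8. ] 47 (array([52. , 35.5]), 45.5)
scene red [152.5 187.5] [ 733.4 -244.7    8. ] 75 (array([119. ,  41.8]), 61.4)
scene red [172.8 165.5] [ 627.5 -277.     8. ] 28 (array([ 6.9, 47.8]), 86.1)
scene red [228.  156.3] [ 496.1 -181.6    8. ] 6 (array([11.3,  5.9]), 38.9)
```

View pics/crop.png

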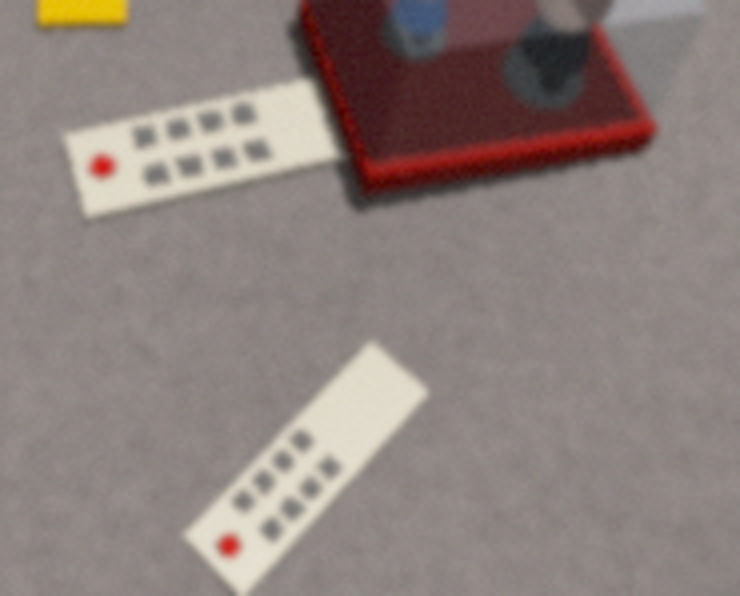

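The crop shows the remote under the red case at full scale: 47 mm wide with about 126 mm free. The loose white one, lower down in the crop, measures 117 x 33 mm. The target is therefore the larger one, under the red case, with its button at side-view pixel (240,276). Its axis yaw is about -6.3 deg and its free end is near (481,-184). I'm moving to hover over (522,-189) with the tool turned across it.

Call:
send_rows(
  commands=[
    [[-24,-7,5],[0,0,-0.13],0.75],
    [[-48,-14,10],[0,0,-0.26],0.75],
    [[-72,-21,15],[0,0,-0.39],0.75],
    [[-96,-28,20],[0,0,-0.52],0.75],
    [[-120,-35,25],[0,0,-0.65],0.75],
    [[-144,-42,30],[0,0,-0.78],0.75],
    [[-168,-49,35],[0,0,-0.91],0.75],
    [[-189,-53,40],[0,0,-1.04],0.75],
  ],
  grip_force=40,
)

```text
t: 0.9
tool_pos: [521.3, -190.0, 364.1]
eef_rot: [-3.141, -0.001, 2.616]
force: [-0.1, 0.6, 0.2]
finger_gap: 64.0
grip_force: 0.0
```

Call:
send_rows(
  commands=[
    [[0,0,15],[0,0,-0.13],0.75],
    [[0,0,30],[0,0,-0.26],0.75],
    [[0,0,45],[0,0,-0.36],0.75],
    [[0,0,60],[0,0,-0.42],0.75],
    [[0,0,60],[0,0,-0.42],0.75],
    [[0,0,60],[0,0,-0.42],0.75],
  ],
)

```text
t: 1.5
tool_pos: [521.9, -188.9, 304.5]
eef_rot: [3.141, -0.001, 3.029]
force: [-0.0, 0.3, 0.6]
finger_gap: 63.9
grip_force: 0.0
```

```bash
python3 - <<'E'
from h import *
s=robot.observe();print(s["t"],s["tool_pos"].round(1),s["eef_rot"].round(4),s["finger_gap"],s["force"].round(1))
c=robot.camera_info("wrist");i=robot.capture("wrist");np.save("pics/w1.npy",i)
cv2.imwrite("pics/w1.png",i[:,:,::-1]);print(c["fov_y"],np.round(c["pose"],2).tolist())
for k in blobs(i,(0,0,170),(179,70,255),300): print("white",k.mean(0).round(),*rect(ray("wrist",k,8,c)),k.min(0),k.max(0))
for lo,hi in(((0,150,90),(6,255,255)),((172,150,90),(179,255,255))):
  for k in blobs(i,lo,hi,8): print("red",k.mean(0).round(),ray("wrist",k,8,c).mean(0).round(1),len(k))
E
```

```text
1.5 [ 521.9 -188.9  304.5] [ 3.1411e+00 -1.0000e-03  3.0291e+00] 63.919542463355434 [-0.   0.3  0.6]
62.427021647271104 [[0.11, 0.95, 0.3, 445.19], [0.99, -0.11, -0.03, -181.45], [0.0, 0.3, -0.95, 274.01], [0.0, 0.0, 0.0, 1.0]]
white [185. 313.] [ 652.8 -275.1] [18.2 87.6] 69.9 [173 276] [196 349]
white [451. 115.] [483.9 -19.9] [92.5 61.3] 70.7 [389  65] [490 160]
white [366.  42.] [420.7 -98.9] [78.9 65.4] 58.1 [292   1] [418 102]
white [185. 163.] [ 511.6 -195.7] [466.9 262.3] 84.4 [0 0] [500 301]
red [241. 295.] [ 638.5 -215.9    8. ] 365
red [ 44. 158.] [ 482.4 -365.1    8. ] 27
red [256. 150.] [ 495.5 -184.4    8. ] 39
```

View pics/w1.png

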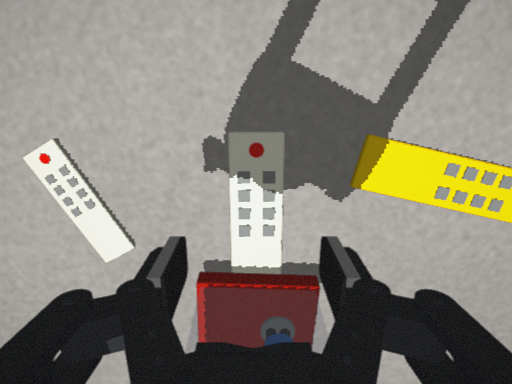

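The wrist view shows the white remote from (256,132) to (257,266), partly in the gripper's shadow. Its button is at (256,150) and the red base edge is near row 275. The yellow remote's nearest corner is at (352,188), about 60 mm clear of the target's edge. Next I'm refining the remote's centreline.

```bash
python3 - <<'E'
from h import *
i=np.load("pics/w1.npy");c=robot.camera_info("wrist")
m=cv2.inRange(i[200:266,215:300].min(2),235,255)
k=max(cv2.findContours(m,cv2.RETR_EXTERNAL,cv2.CHAIN_APPROX_NONE)[0],key=cv2.contourArea)[:,0]+[215,200]
L=[];R=[]
for r in range(202,262):
    x=k[k[:,1]==r][:,0]; L.append((x.min()-.5,r));R.append((x.max()+.5,r))
wl,wr=ray("wrist",L,8,c),ray("wrist",R,8,c);mid=(wl+wr)/2
p=np.polyfit(mid[:,0],mid[:,1],1)
print("width",np.median(np.linalg.norm(wl-wr,axis=1)),"yaw",np.degrees(np.arctan(p[0])),"y at 520",np.polyval(p,520),"x rng",mid[0],mid[-1])
e=ray("wrist",[[229,131.5],[284,131.5],[257,266.5]],8,c).round(1);print(e)
s=robot.observe();y=s["eef_rot"][2];print(s["tool_pos"].round(2), "tool y dir deg",np.degrees(y)-90)
E
```

```text
width 44.50959003841491 yaw -6.152286146018895 y at 520 -187.82432341679532 x rng [ 543.31434232 -190.48503426    8.        ] [ 602.74229108 -197.08111533    8.        ]
[[ 478.5 -205.6    8. ]
 [ 483.6 -159.9    8. ]
 [ 608.8 -196.3    8. ]]
[ 522.2  -189.06  305.17] tool y dir deg 83.56694385636268
```

The centreline is y=-188 at x=522 with yaw -6.2 deg, which agrees with the side view and the tool's current yaw. I'm descending.

Call:
send_rows(
  commands=[
    [[0,1,30],[0,0,0],0.75],
    [[0,1,60],[0,0,0],0.75],
    [[0,1,90],[0,0,0],0.75],
    [[0,1,110],[0,0,0],0.75],
    [[0,1,120],[0,0,0],0.75],
    [[0,1,124],[0,0,0],0.75],
    [[0,1,126],[0,0,0],0.75],
    [[0,1,126],[0,0,0],0.75],
  ],
)

```text
t: 2.35
tool_pos: [522.7, -188.3, 179.7]
eef_rot: [-3.141, 0.002, 3.031]
force: [0.5, 1.0, 0.3]
finger_gap: 63.8
grip_force: 0.0
```

```bash
python3 - <<'E'
from h import *
s=robot.observe();print(s["tool_pos"].round(1),s["force"].round(1))
a=robot.capture("side")[200:330,180:380]
w=robot.capture("wrist")
cv2.imwrite("pics/d1.png",np.hstack([cv2.resize(a,(400,300)),cv2.resize(w,(400,300))])[:,:,::-1])
E
```

```text
[ 522.7 -188.3  179.7] [0.5 1.  0.3]
```

View pics/d1.png

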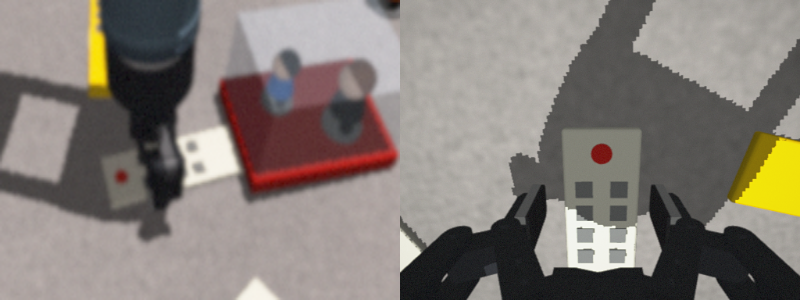

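The fingers straddle the remote evenly, clear of the case and the yellow remote. I'm narrowing them slightly and stepping down gently while watching the force.

Call:
send_rows(
  commands=[
    [[0,0,1],[0,0,0],0.66],
    [[0,0,2],[0,0,0],0.66],
    [[0,0,3],[0,0,0],0.66],
    [[0,0,4],[0,0,0],0.66],
    [[0,0,5],[0,0,0],0.66],
    [[0,0,5],[0,0,0],0.66],
  ],
)

```text
t: 3.05
tool_pos: [522.0, -187.9, 173.4]
eef_rot: [3.141, -0.0, 3.031]
force: [0.1, 0.1, -0.9]
finger_gap: 56.2
grip_force: 0.0
```

Call:
send_rows(
  commands=[
    [[0,0,1],[0,0,0],0.66],
    [[0,0,2],[0,0,0],0.66],
    [[0,0,2],[0,0,0],0.66],
  ],
)

```text
t: 3.35
tool_pos: [522.0, -188.0, 171.5]
eef_rot: [3.141, -0.0, 3.031]
force: [-0.5, -0.0, 0.0]
finger_gap: 56.2
grip_force: 0.0
```

Call:
send_rows(
  commands=[
    [[0,0,1],[0,0,0],0.66],
    [[0,0,1],[0,0,0],0.6],
    [[0,0,1],[0,0,0],0.55],
    [[0,0,1],[0,0,0],0.5],
    [[0,0,1],[0,0,0],0.45],
    [[0,0,1],[0,0,0],0.4],
    [[0,0,1],[0,0,0],0.4],
  ],
  grip_force=40,
)

```text
t: 4.05
tool_pos: [522.2, -188.0, 171.1]
eef_rot: [-3.142, -0.0, 3.031]
force: [-1.9, 2.2, 5.1]
finger_gap: 46.9
grip_force: 42.7
```

It's gripped at 47 mm with 43 N. I'm drawing straight out along tool +x, gently at first.

Call:
send_rows(
  commands=[
    [[2,0,0],[0,0,0],0.4],
    [[5,0,0],[0,0,0],0.4],
    [[9,0,0],[0,0,0],0.4],
    [[13,0,0],[0,0,0],0.4],
    [[16,0,0],[0,0,0],0.4],
    [[16,0,0],[0,0,0],0.4],
  ],
)

```text
t: 4.65
tool_pos: [506.1, -186.4, 171.1]
eef_rot: [-3.141, 0.0, 3.031]
force: [2.3, -0.5, 4.5]
finger_gap: 46.9
grip_force: 43.9
```

```bash
python3 - <<'E'
from h import *
for n in("side","scene"):
    i=robot.capture(n);np.save(f"pics/{n}1.npy",i)
    for t,j in(("before",np.load(f"pics/{n}0.npy")),("now",i)):
        for k in blobs(j,(0,150,60),(6,255,255),1):
            w=ray(n,k,8)
            if n=="side" and (k.mean(0)[1]>260) or n=="scene" and k.mean(0)[1]<200: print(n,t,"red",k.mean(0).round(1),w.mean(0).round(1),len(k))
    m=[cv2.inRange(cv2.cvtColor(j,cv2.COLOR_RGB2HSV),(0,150,60),(6,255,255))*1 for j in(np.load(f"pics/{n}0.npy"),i)]
E
```

```text
side before red [271.9 371. ] [ 482.  -367.5    8. ] 8
side before red [240.2 276.2] [ 494.7 -185.3    8. ] 9
side before red [328.6 264.1] [ 667.3 -222.2    8. ] 311
side now red [271.9 371. ] [ 482.  -367.5    8. ] 8
side now red [232.5 279. ] [ 478.9 -185.7    8. ] 10
side now red [332.3 265.2] [ 672.7 -227.3    8. ] 279
scene before red [281.9 196.9] [566.6  52.6   8. ] 7
scene before red [180.5 182.8] [ 675.3 -199.5    8. ] 6
scene before red [169.9 186.6] [ 703.3 -210.3    8. ] 290
scene before red [176.8 175.2] [ 655.3 -233.3    8. ] 36
scene before red [193.8 171.5] [ 614.5 -208.     8. ] 6
scene before red [204.2 170.2] [ 592.5 -189.2    8. ] 6
scene before red [179.9 167.6] [ 623.4 -253.1    8. ] 16
scene before red [193.9 165. ] [ 590.1 -230.6    8. ] 18
scene before red [172.8 165.6] [ 627.6 -276.7    8. ] 29
scene before red [228.  156.3] [ 496.1 -181.6    8. ] 6
scene before red [ 92.1 106.5] [ 522.4 -796.2    8. ] 30
scene now red [173.7 185.4] [ 694.3 -205.9    8. ] 13
scene now red [169.3 184.2] [ 697.4 -219.     8. ] 21
scene now red [170.5 187.2] [ 704.1 -207.3    8. ] 309
scene now red [180.5 170.5] [ 632.8 -241.4    8. ] 4
scene now red [202. 170.] [ 595.5 -194.7    8. ] 8
scene now red [175.6 170.6] [ 641.2 -252.     8. ] 20
scene now red [197.2 165.8] [ 587.6 -220.1    8. ] 5
scene now red [173.  165.9] [ 628.7 -275.     8. ] 34
scene now red [ 92.1 106.5] [ 522.4 -796.2    8. ] 30
```

The button moved 16 mm with the gripper, the case corners are unchanged to within a pixel, and the pull force is small. I'm drawing the remaining 66 mm or so.

Call:
send_rows(
  commands=[
    [[4,0,0],[0,0,0],0.4],
    [[9,0,0],[0,0,0],0.4],
    [[14,0,0],[0,0,0],0.4],
    [[20,0,0],[0,0,0],0.4],
    [[26,0,0],[0,0,0],0.4],
    [[32,0,0],[0,0,0],0.4],
    [[36,0,0],[0,0,0],0.4],
  ],
)

```text
t: 5.45
tool_pos: [470.3, -182.3, 171.1]
eef_rot: [-3.141, 0.001, 3.031]
force: [4.2, -1.3, 5.6]
finger_gap: 46.7
grip_force: 44.4
```

Call:
send_rows(
  commands=[
    [[5,0,0],[0,0,0],0.4],
    [[11,0,0],[0,0,0],0.4],
    [[17,0,0],[0,0,0],0.4],
    [[23,0,0],[0,0,0],0.4],
    [[28,0,0],[0,0,0],0.4],
    [[30,0,0],[0,0,0],0.4],
    [[30,0,0],[0,0,0],0.4],
  ],
)

```text
t: 6.15
tool_pos: [440.4, -179.0, 171.1]
eef_rot: [-3.141, 0.0, 3.031]
force: [2.3, -0.2, 7.6]
finger_gap: 46.3
grip_force: 45.6
```

```bash
python3 - <<'E'
from h import *
a=robot.capture("side");b=np.load("pics/side0.npy")
cv2.imwrite("pics/p1.png",np.vstack([cv2.resize(x[190:310,150:410],(640,295)) for x in(b,a)])[:,:,::-1])
E
```

```text
(no output)
```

View pics/p1.png

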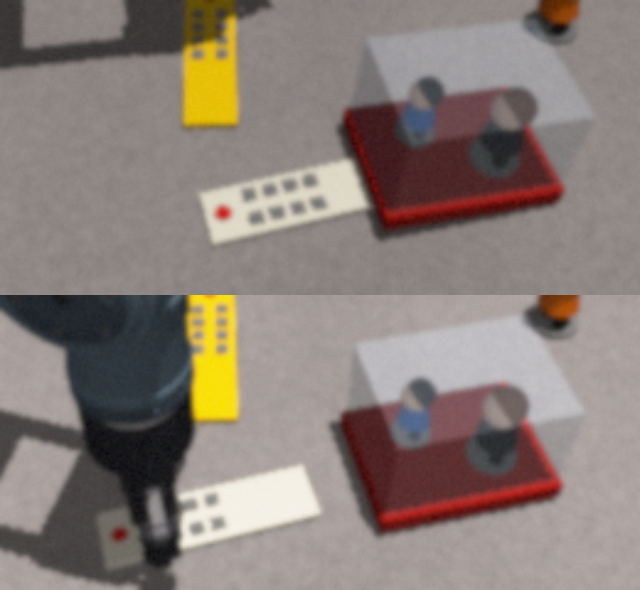

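The lower picture shows the case settled level in place, and the remote's rear end at (315,495), clear of the case front near (365,475). I'm releasing and raising straight up.

Call:
send_rows(
  commands=[
    [[0,0,0],[0,0,0],0.58],
    [[0,0,0],[0,0,0],0.64],
    [[0,0,0],[0,0,0],0.7],
    [[0,0,0],[0,0,0],0.75],
    [[0,0,-3],[0,0,0],0.75],
    [[0,0,-10],[0,0,0],0.75],
    [[0,0,-25],[0,0,0],0.75],
  ],
)

```text
t: 6.9
tool_pos: [440.1, -178.6, 195.4]
eef_rot: [3.14, -0.002, 3.031]
force: [-0.2, -0.3, -0.4]
finger_gap: 64.0
grip_force: 0.0
```

Call:
send_rows(
  commands=[
    [[0,0,-25],[0,0,0],0.75],
    [[0,0,-55],[0,0,0],0.75],
    [[0,0,-85],[0,0,0],0.75],
    [[0,0,-115],[0,0,0],0.75],
    [[0,0,-140],[0,0,0],0.75],
    [[0,0,-150],[0,0,0],0.75],
    [[0,0,-150],[0,0,0],0.75],
    [[0,0,-150],[0,0,0],0.75],
  ],
)

```text
t: 7.7
tool_pos: [440.3, -178.7, 344.8]
eef_rot: [3.141, -0.001, 3.031]
force: [0.3, -0.6, -0.7]
finger_gap: 63.8
grip_force: 0.0
```

```bash
python3 - <<'E'
from h import *
s=robot.observe();print(s["t"],s["tool_pos"].round(1),s["force"].round(1))
a=robot.capture("side");b=robot.capture("scene")
for k in blobs(a,(0,0,185),(179,60,255),60):
    r=rect(ray("side",k,8))
    if r[0][0]<800: print("white",k.mean(0).round(),*r)
for k in blobs(a,(0,150,60),(6,255,255),3):
    if k.mean(0)[1]>230: print("red",k.mean(0).round(1),ray("side",k,8).mean(0).round(1),"front x at desk",ray("side",k,3)[:,0].min().round(1))
cv2.imwrite("pics/f.png",np.hstack([cv2.resize(x,(400,300)) for x in(a[180:330,150:350],b[80:260,100:340])])[:,:,::-1])
E
```

```text
7.7 [ 440.3 -178.7  344.8] [ 0.3 -0.6 -0.7]
white [291. 351.] [ 526.9 -349. ] [119.1  34.3] 23.1
white [243. 277.] [ 500.1 -187.2] [ 48.6 135. ] 84.4
red [271.9 371. ] [ 482.  -367.5    8. ] front x at desk 480.0
red [198.  286.8] [ 412.9 -178.     8. ] front x at desk 409.0
red [332.6 268.5] [ 669.8 -234.5    8. ] front x at desk 603.2
red [292.8 246.4] [ 620. -158.    8.] front x at desk 617.5
```

View pics/f.png

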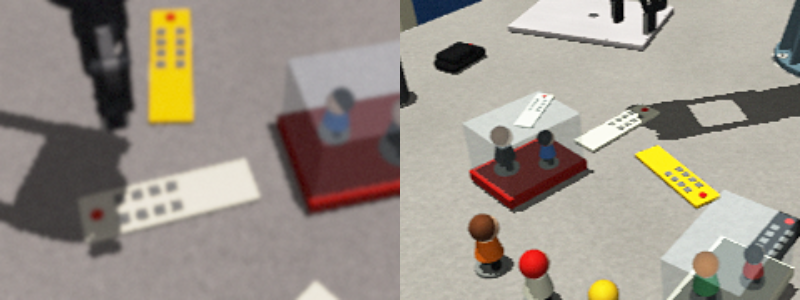

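The remote lies flat with its rear end at x≈567, and the case front is at x≈603, so the gap is about 35 mm. The case is level and the bystanders look untouched. I'm handing in.

```bash
python3 -c "
from workcell import robot
print(robot.sign_off())"
```

```text
the job is handed in; nothing more can be done
None
```

I drew the white remote out 82 mm; it lies flat about 35 mm in front of the red-based case, which has settled level in place, and I handed the job in at about 8 s (sign-off returned no verdict).

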